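# Clear the lift stand and hold its cam lever at top lift

### The job

Clear the two offcuts off the lift table of the assembly stand and drop them in the scrap bin. Then, with the table empty, take the cam lever by its handle and turn it until its arm stands upright, where the cam carries the lift table highest, and finish while holding it there by the handle: it springs back if let go. Leave the switch box, the screwdriver and the reel where they are.

Things in the scene. Friction and masses are not known exactly. Their poses are not given: they have to be found in the camera images.
- stand: assembly stand fixed to the bench, grey base 200 (x) x 170 (y) x 10 mm with two upright cheeks; origin: centre of its underside on the bench, z up. Its place and yaw vary. A square-edged aluminium lift table sits on it and a cam lever is on its +y side.
- table_top (a point): centre of the top face of the lift table (180 x 140 mm, x and y as the stand's), 113 mm above the bench at rest
- lift_table (a joint): height of the lift table above its rest, m: 0 at rest, 0.0195 at the highest. Driven only by the cam; it sinks again when the lever is turned past the top.
- cam_lever (a joint): angle of the cam lever, rad. 0 = rest stop: arm points along the stand's +x, 77 degrees from upright (13 degrees above level). It grows as the arm swings up and over towards the stand's -x. At 1.35 the arm is upright and the lift table highest; the stop beyond is at 2.1. A return spring drives it back to 0: it takes about 5 to 6 N at the handle all the way.
- axle (a point): point on the lever's pivot axis (which is the stand's y axis direction), 60 mm above the bench, level along y with the middle of the handle
- grip (a point): middle of the lever's handle: 100 mm from the point axle, moves on a circle about it in the stand's x-z plane; about 82 mm above the bench at rest, 160 mm with the arm upright.
- lever_handle: black round handle of the cam lever, 18 mm thick, 74 mm long, lying along the stand's y axis (its own y) and sticking out sideways from the end of the 100 mm steel arm; origin at its end at the arm, the free end at +y. It is a sleeve that spins freely on its pin, so it can be gripped from above and the gripper need not turn with the lever.
- duct_offcut: loose offcut of grey plastic wiring duct, U-shaped and open at the top, 62 (x) x 38 (y) x 34 (z) mm, walls 5 mm, 40 g; origin: centre of its underside. Starts on the lift table, its x within 0.5 rad of the stand's x, at least 80 mm from the other offcut's centre.
- duct_mid (a point): middle of the duct offcut, 17 mm above its underside
- wood_offcut: loose offcut of wooden batten, a solid block 60 (x) x 34 (y) x 30 (z) mm, 45 g; origin: centre of its underside. Starts on the lift table like the duct offcut; which lies at the +x half varies.
- wood_mid (a point): middle of the wood offcut, 15 mm above its underside
- bin: scrap bin, open-topped grey metal box fixed to the bench, 220 (x) x 180 (y) x 110 (z) mm, walls 5 mm; origin: centre of its underside
- switch_box: bystander: white plastic surface box, 85 x 85 x 46 mm, origin under its centre
- screwdriver: bystander: screwdriver lying on the bench, about 200 mm long along its x
- reel: bystander: empty black reel standing on its flange, 90 mm wide, 50 mm high, origin under its centre

How it is judged:
On the way:
1. both offcuts lie in the bin, let go, with the lever still down (x of duct_mid in the frame of bin between -0.105 and 0.105 m and y of duct_mid in the frame of bin between -0.085 and 0.085 m and z of each of duct_mid, wood_mid in the frame of bin below 0.1 m and contact force between the fingers and duct_offcut below 0.1 N and x of wood_mid in the frame of bin between -0.105 and 0.105 m and y of wood_mid in the frame of bin between -0.085 and 0.085 m and contact force between the fingers and wood_offcut below 0.1 N and value of joint cam_lever below 0.3 rad), for 0.2 s.
At the end, for the whole second after the job is handed in: Both offcuts lie in the bin, released; the lever is held still by the fingers on its handle (over 1 N) with the arm within 0.15 rad of upright (joint 1.2 to 1.5) and the lift table over 18.5 mm above its rest (x of duct_mid in the frame of bin between -0.105 and 0.105 m and y of duct_mid in the frame of bin between -0.085 and 0.085 m and z of each of duct_mid, wood_mid in the frame of bin below 0.1 m and contact force between the fingers and duct_offcut below 0.1 N and x of wood_mid in the frame of bin between -0.105 and 0.105 m and y of wood_mid in the frame of bin between -0.085 and 0.085 m and contact force between the fingers and wood_offcut below 0.1 N and value of joint cam_lever between 1.2 and 1.5 rad and value of joint lift_table above 0.0185 m and velocity of joint cam_lever between -0.2 and 0.2 rad/s and contact force between the fingers and lever_handle above 1 N); the arm keeps its last pose, push and grip.
It fails at once if the switch box, screwdriver or reel is moved by more than 30 mm (distance of any of switch_box, screwdriver, reel from where it was at the start of the episode above 0.03 m).
It fails at once if the lever is raised before both offcuts are off the lift table (value of joint cam_lever above 0.5 rad and ((x of duct_mid in the frame of stand between -0.09 and 0.09 m and y of duct_mid in the frame of stand between -0.07 and 0.07 m and z of duct_mid in the frame of stand above 0.09 m) or (x of wood_mid in the frame of stand between -0.09 and 0.09 m and y of wood_mid in the frame of stand between -0.07 and 0.07 m and z of wood_mid in the frame of stand above 0.09 m))).
It also fails if it takes over 64 s, if anything falls off the work surface, if the arm or the gripper's body presses on something with over 40 N, if the wrist force passes 120 N, or if a joint passes its speed limit or range.

### The arm

A 6-joint arm with a two-finger parallel gripper is mounted at the origin on the work surface. World frame = base frame: x ahead of the robot, y to its left, z up, the work surface at z = 0. Lengths are in m, angles in rad, forces in N, time in s.
With the tool pointing down it reaches from about 0.3 to 0.875 m from the base axis. Payload 6.4 kg.
Tool frame: the origin (TCP) lies on the centre line of the jaws, within the pads' length; the fingertips stand 17 mm ahead of it and the grasp point (between the pads) lies 2 mm behind it; z points along the fingers, x is the direction in which the jaws open and shut, and the axes are right-handed (so a half turn about z gives the same grasp; the last joint's range is limited). The gripper opens to 85 mm and grips with 20 to 120 N. Pads are 22 mm wide; open, the fingers measure 114 mm over their backs; the gripper's body (76 mm by 85 mm) begins 54 mm behind the grasp point. The pads swing forward as they close: fully open they stand 13 mm farther back than shut.
Start: joints at [-1.333, 0.181, 1.607, -0, 1.354, -0.206], TCP at [0.247, -0.519, 0.21] pointing down, gripper open.
Joint ranges: [-2.99, 2.99], [-0.89, 2.07], [0.3, 2.58], [-1.14, 4.28], [0, 2.63], [-3.12, 3.12]. Speed limits (rad/s): [2.57, 2.57, 3.01, 3.14, 3.14, 3.14].

### API

Orientations are given as a unit quaternion [w, x, y, z].
In Python, from bench import ctrl gives the robot as it stands.
- The arm moves only by the tool servo_tool, never from a script. Its argument "increments" is text: rows parted by semicolons, each of 5 numbers parted by spaces: the shift along the tool's x, y, z in cm, then the turn about the tool's z in rad, then the opening, from 0 (shut) to 1 (fully open). In form: dx dy dz yaw gripper; .... A call has 1 to 10 rows; each row shifts and turns the commanded pose from where the row before left it, along the tool's axes as they then stand; what a row does not reach is not made up. A row lasts 1/8 s, in which the tool goes at most 62.5 mm and 10.7 degrees, less where a joint would pass 70% of its speed; a pose out of reach is approached as far as the arm can. A call is refused whole if a number of a shift passes 6.25 or a number of a turn 0.188, either way. A call with a gripper value outside its range is refused whole. The fingers move at their own pace and stop on an object; the grip force is fixed at half the most. Time passes only in rows, so rows that do not move let the fingers close. It gives the time, the measured TCP pose, the force and the opening at its end, in the units of the state.
- ctrl.get_obs(): the state, without advancing time (a new reading comes with each control period).
- ctrl.camera(name): name is "scene" or "top" or "wrist"; returns (picture, depth): 420x560x3 uint8, red, green, blue; 420x560 float32, m along the optical axis (not along the pixel's ray), 0 where there is no reading.
- ctrl.camera_params(name): a dict with "mtx" (3x3 intrinsics, pixels), "distortion" ([k1, k2, p1, p2, k3] as OpenCV has them; the pictures are not rectified), "position" and "attitude" of the camera in the world; the wrist camera has in their place "tool_from_camera" (4x4, takes a point from camera to tool coordinates, whose origin is the TCP and whose axes are the tool frame's). Camera axes: x right, y down, z forward; pixel columns grow to the right and rows downward; lengths in m; the calibration is good to about 2 mm. A picture is of the moment at which its call begins: read the wrist's pose just before it. camera_params takes no time and is no camera call.
- ctrl.hand_in(): hands the job in, once; it reports no verdict.
The state is a dict: "time_s": time; "q": joint angles; "dq": joint speeds; "joint_efforts": joint torques, N m; "eef_pos": TCP position; "eef_rot": TCP orientation; "wrist_force": force on the tool from outside, world axes, zero at the start; "torque": the same for the moment, N m; "opening": opening from 0.0 (shut) to 1.0 (fully open).
Only numpy, scipy, OpenCV 4.12 (cv2) and the standard library are available. Lean on these libraries where they do the work, as an engineer would, in place of code of your own. Each camera call takes 0.05 s, during which the arm holds its last target.

## Working session

There is one attempt and no reset: what is moved stays moved. The work goes in short steps, Python scripts to look and compute and a tool call to move; the robot and the scene stay as the last step left them, time stands still between calls to the robot, and variables do not carry over. Pictures are saved under pics/ and viewed, and the job is handed in when it is done.

Besides the shell and the picture viewer there is one more tool, called by a JSON object that holds its "fn" and its "kwargs". servo_tool: Moves the arm, as the interface text tells. Its arguments: {"type":"object","properties":{"increments":{"type":"string"}},"required":["increments"]}

```bash
ls; mkdir -p pics; cat > snap.py <<'E'
import cv2,sys,pickle
from bench import ctrl
def snap(name,tag):
    o=ctrl.get_obs(); rgb,d=ctrl.camera(name); p=ctrl.camera_params(name)
    cv2.imwrite(f'pics/{tag}.png',rgb[:,:,::-1]); pickle.dump((o,rgb,d,p),open(f'{tag}.pkl','wb'))
    return o,rgb,d,p
E
python3 - <<'E'
from snap import *
for n in ['scene','top']:
    o,r,d,p=snap(n,n+'0'); print(p)
print(o)
E
```

```text
pics
{'mtx': array([[392.81687709,   0.        , 283.0938366 ],
       [  0.        , 392.81687709, 212.40842312],
       [  0.        ,   0.        ,   1.        ]]), 'distortion': array([-0.0119653,  0.       ,  0.       ,  0.       ,  0.       ]), 'position': array([1.36046881, 0.00647628, 0.72903341]), 'attitude': array([-0.30997903,  0.67158954,  0.61302512, -0.2776341 ])}
{'mtx': array([[521.43528293,   0.        , 280.97386207],
       [  0.        , 521.43528293, 208.68253529],
       [  0.        ,   0.        ,   1.        ]]), 'distortion': array([-0.10128593,  0.        ,  0.        ,  0.        ,  0.        ]), 'position': array([0.47080705, 0.06601096, 1.35636282]), 'attitude': array([ 0.04482227, -0.70119663,  0.71007088, -0.04597389])}
{'time_s': 0.05, 'q': array([-1.33329215e+00,  1.81562000e-01,  1.60797529e+00, -3.87995842e-05,
        1.35382344e+00, -2.06278461e-01]), 'dq': array([-0.00046023, -0.00049079, -0.00128482,  0.00033914, -0.00022123,
        0.00085463]), 'joint_efforts': array([-4.32172128e-04, -4.46250343e+01, -3.52581131e+01, -2.57801748e-04,
        4.17218878e-03,  2.89530669e-05]), 'eef_pos': array([ 0.24675603, -0.51871501,  0.20948822]), 'eef_rot': array([-6.01672567e-04,  8.45389027e-01, -5.34150363e-01, -6.47974942e-04]), 'wrist_force': array([-0.83201093,  0.11857928,  0.31099191]), 'torque': array([ 0.04075431, -0.00681356,  0.01582199]), 'opening': 0.9980296674825004}
```

View pics/scene0.png

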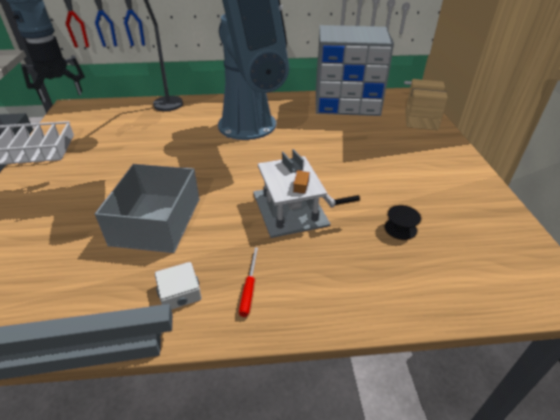

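View pics/top0.png

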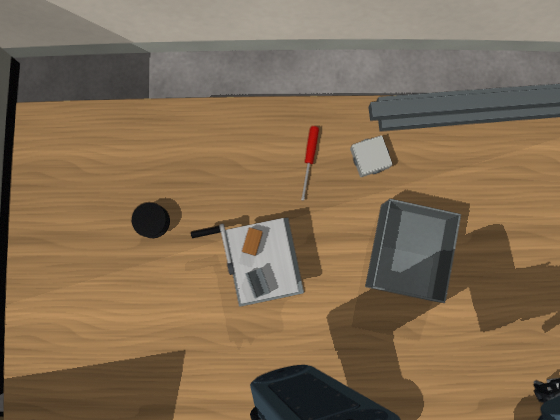

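The scene view shows the stand with the wood offcut at (302,182), the duct at (292,162) and the handle at (347,199). In the top view the table is at about (263,262), wood (252,241), duct (262,280), handle (207,232), bin (413,250), reel (151,220), screwdriver (310,160) and switch box (372,155).

```bash
cat > geo.py <<'E'
import numpy as np,cv2,pickle
from scipy.spatial.transform import Rotation as R
def cam(p,o=None):
    if 'position' in p:
        return R.from_quat(np.roll(p['attitude'],-1)).as_matrix(),p['position']
    T=p['tool_from_camera']; Rt=R.from_quat(np.roll(o['eef_rot'],-1)).as_matrix()
    return Rt@T[:3,:3], Rt@T[:3,3]+o['eef_pos']
def rays(px,p,o=None):
    u=cv2.undistortPoints(np.array(px,float).reshape(-1,1,2),p['mtx'],p['distortion']).reshape(-1,2)
    Rc,t=cam(p,o); return np.c_[u,np.ones(len(u))]@Rc.T,t
def onplane(px,z,p,o=None):
    r,t=rays(px,p,o); return t+r*((z-t[2])/r[:,2])[:,None]
def cloud(d,p,o=None):
    h,w=d.shape; v,u=np.mgrid[:h,:w]; r,t=rays(np.c_[u.ravel(),v.ravel()],p,o)
    return (t+r*d.reshape(-1,1)).reshape(h,w,3)
E
python3 - <<'E'
from geo import *
o,rgb,d,p=pickle.load(open('top0.pkl','rb'))
P=cloud(d,p); 
print(np.round(cam(p)[0],2))
hsv=cv2.cvtColor(rgb,cv2.COLOR_RGB2HSV)
for (u,v) in [(100,300),(245,270),(288,250),(252,241),(262,280),(207,232),(413,250)]: print((u,v),P[v,u].round(3),rgb[v,u],hsv[v,u])
Z=P[:,:,2]
roi=np.zeros(Z.shape,bool); roi[195:320,185:320]=1
cv2.imwrite('pics/crop.png',cv2.resize(rgb[195:320,180:320,::-1],None,fx=5,fy=5,interpolation=cv2.INTER_CUBIC)[:600,:800])
def rep(n,m,z):
    m=m.astype(np.uint8)
    c=max(cv2.findContours(m,cv2.RETR_EXTERNAL,cv2.CHAIN_APPROX_NONE)[0],key=cv2.contourArea)
    w=onplane(c.reshape(-1,2),z,p)[:,:2].astype(np.float32)*1000
    r=cv2.minAreaRect(w); print(n,m.sum(),r, 'zmed',np.median(Z[m>0]).round(4)); print(cv2.boxPoints(r).round(0).tolist())
rep('table',roi&(Z>.1)&(Z<.18),.113)
rep('table flat',roi&(Z>.106)&(Z<.12),.113)
rep('objs',roi&(Z>.13),.145)
orange=(hsv[...,0]<20)&(hsv[...,1]>100)&roi&(Z>.125)
rep('wood',orange,.143)
rep('duct',roi&(Z>.13)&~orange&(np.arange(420)[:,None]>258),.147)
blk=roi&(rgb.max(2)<60)&(np.arange(560)[None]<225)
rep('handle',blk,.091)
b=np.zeros(Z.shape,bool); b[190:310,355:470]=1
rep('bin rim',b&(Z>.095)&(Z<.125),.11)
b=np.zeros(Z.shape,bool);b[190:310,355:470]=1
E
```

```text
[[-0.01 -0.99  0.13]
 [-1.    0.01 -0.  ]
 [ 0.   -0.13 -0.99]]
(100, 300) [ 0.412  0.538 -0.003] [152 117  78] [ 16 124 152]
(245, 270) [0.486 0.15  0.113] [180 180 178] [ 30   3 180]
(288, 250) [0.532 0.047 0.11 ] [179 178 176] [ 20   4 179]
(252, 241) [0.553 0.132 0.137] [140  92  49] [ 14 166 140]
(262, 280) [0.462 0.11  0.115] [ 98 103 105] [ 99  17 105]
(207, 232) [0.58  0.245 0.085] [25 24 24] [ 0 10 25]
(413, 250) [ 0.532 -0.279  0.008] [106 112 112] [ 90  14 112]
table 4378 ((508.9912109375, 110.04742431640625), (180.59034729003906, 137.77825927734375), 11.074275970458984) zmed 0.1126
[[407.0, 160.0], [434.0, 25.0], [611.0, 60.0], [584.0, 195.0]]
table flat 3802 ((509.0334167480469, 110.03421020507812), (180.54339599609375, 137.7484130859375), 11.03717041015625) zmed 0.1122
[[407.0, 160.0], [434.0, 25.0], [611.0, 60.0], [584.0, 195.0]]
objs 564 ((553.0811767578125, 132.8642578125), (33.97697830200195, 59.0959587097168), 73.60533142089844) zmed 0.1433
[[520.0, 125.0], [577.0, 108.0], [586.0, 141.0], [530.0, 158.0]]
wood 396 ((552.722900390625, 131.9095916748047), (32.609317779541016, 58.859718322753906), 73.01004028320312) zmed 0.1423
[[520.0, 125.0], [576.0, 108.0], [586.0, 139.0], [529.0, 156.0]]
duct 141 ((450.3373107910156, 133.94203186035156), (60.88127517700195, 5.693974018096924), 19.68169403076172) zmed 0.1458
[[421.0, 126.0], [423.0, 121.0], [480.0, 142.0], [478.0, 147.0]]
handle 198 ((580.4016723632812, 248.59808349609375), (17.298919677734375, 70.9072265625), 12.189420700073242) zmed 0.0888
[[564.0, 281.0], [579.0, 212.0], [596.0, 216.0], [581.0, 285.0]]
bin rim 970 ((527.7529907226562, -260.7464294433594), (182.10350036621094, 221.201416015625), 77.05569458007812) zmed 0.1082
[[400.0, -325.0], [615.0, -374.0], [656.0, -197.0], [440.0, -147.0]]
```

View pics/crop.png

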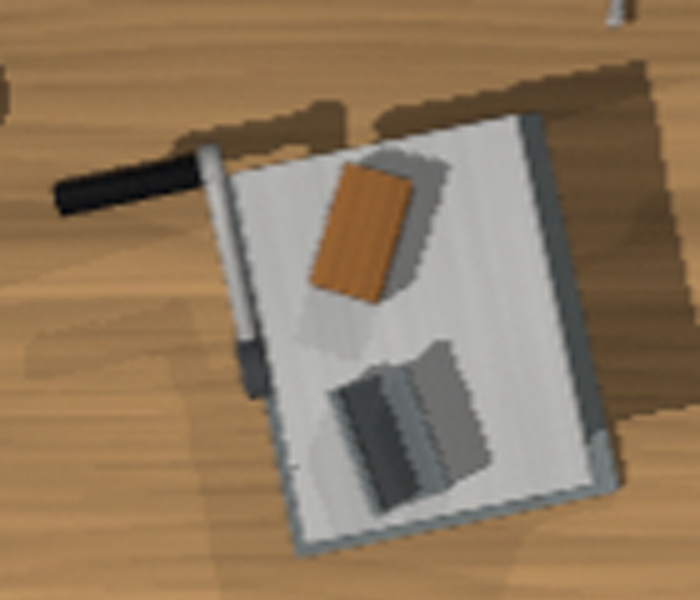

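Measurements agree with the sizes given: table rect 181x138 mm at z .1126, yaw 11°; wood 59x34; handle 71x17; bin 221x182. From the handle, the axle comes out at stand (0,+122). I still need to check the duct's second wall.

```bash
cat > plan.py <<'E'
import numpy as np
from bench import ctrl
from scipy.spatial.transform import Rotation as R
def plan(t,yawdeg=None):
    o=ctrl.get_obs(); M=R.from_quat(np.roll(o['eef_rot'],-1)).as_matrix()
    yaw=np.degrees(np.arctan2(M[1,0],M[0,0]))
    s=M.T@(np.array(t)-o['eef_pos'])*100
    print('t',round(o['time_s'],2),'pos',o['eef_pos'].round(4),'yaw',yaw.round(2),'open',round(o['opening'],3),'F',o['wrist_force'].round(1),'q6',o['q'][5].round(2))
    print('shift cm in tool axes',s.round(2),'tool z',M[:,2].round(3))
    if yawdeg is not None:
        for y in (yawdeg,yawdeg-180,yawdeg+180): 
            w=-np.radians(y-yaw); w=(w+np.pi)%(2*np.pi)-np.pi; print('  yaw to',y,'turn',round(w,3))
E
python3 - <<'E'
from geo import *
from plan import plan
o,rgb,d,p=pickle.load(open('top0.pkl','rb'))
P=cloud(d,p)
c,s=np.cos(np.radians(19.7)),np.sin(np.radians(19.7))
Q=P[255:305,235:290].reshape(-1,3); 
y=(Q[:,:2]-[.456,.118])@[-s,c]; x=(Q[:,:2]-[.456,.118])@[c,s]
m=(abs(x)<.045)&(abs(y)<.035)&(Q[:,2]>.125)
h=np.histogram(y[m]*1000,bins=np.arange(-30,31,3)); print(list(zip(h[1],h[0])))
m2=m&(Q[:,2]>.138); print('x range',x[m2].min(),x[m2].max())
print([(a,np.median(Q[m&(y>a/1000)&(y<a/1000+.003),2]).round(3)) for a in range(-24,24,3) if (m&(y>a/1000)&(y<a/1000+.003)).any()])
plan([.553,.132,.25],73.3)
E
```

```text
[(np.int64(-30), np.int64(0)), (np.int64(-27), np.int64(0)), (np.int64(-24), np.int64(0)), (np.int64(-21), np.int64(10)), (np.int64(-18), np.int64(36)), (np.int64(-15), np.int64(21)), (np.int64(-12), np.int64(0)), (np.int64(-9), np.int64(0)), (np.int64(-6), np.int64(0)), (np.int64(-3), np.int64(0)), (np.int64(0), np.int64(0)), (np.int64(3), np.int64(0)), (np.int64(6), np.int64(0)), (np.int64(9), np.int64(0)), (np.int64(12), np.int64(10)), (np.int64(15), np.int64(40)), (np.int64(18), np.int64(22)), (np.int64(21), np.int64(0)), (np.int64(24), np.int64(0)), (np.int64(27), np.int64(0))]
x range -0.030350651032088106 0.030794622714636205
[(-21, np.float64(0.137)), (-18, np.float64(0.146)), (-15, np.float64(0.146)), (12, np.float64(0.139)), (15, np.float64(0.145)), (18, np.float64(0.146))]
t 0.1 pos [ 0.2468 -0.5188  0.2096] yaw -64.57 open 1.0 F [-0.5  0.2 -0. ] q6 -0.21
shift cm in tool axes [-45.63 -55.6   -3.95] tool z [-0.     0.002 -1.   ]
  yaw to 73.3 turn -2.406
  yaw to -106.7 turn 0.735
  yaw to 253.3 turn 0.735
```

{"fn": "servo_tool", "kwargs": {"increments": "-3.8 -4.63 -0.4 0 1;-3.8 -4.63 -0.4 0 1;-3.8 -4.63 -0.4 0 1;-3.8 -4.63 -0.4 0 1;-3.8 -4.63 -0.4 0 1;-3.8 -4.63 -0.4 0 1;-3.8 -4.63 -0.4 0 1;-3.8 -4.63 -0.4 0 1;-3.8 -4.63 -0.4 0 1;-3.8 -4.63 -0.4 0 1"}}

```text
time_s: 1.35
eef_pos: [0.5023, 0.0247, 0.2504]
eef_rot: [0.0, 0.845, -0.534, 0.0]
wrist_force: [0.9, -1.0, -0.2]
opening: 1.003
```

Both duct walls show at ±16.5 mm about (0.456, 0.118), so its centre is confirmed. Going above the wood and turning the jaws across it.

{"fn": "servo_tool", "kwargs": {"increments": "-3.75 -4.6 0 0 1;-3.75 -4.6 0 0 1;0 0 0 0.184 1;0 0 0 0.184 1;0 0 0 0.184 1;0 0 0 0.184 1;0 0 0 0 1"}}

```text
time_s: 2.22
eef_pos: [0.5525, 0.13, 0.2499]
eef_rot: [-0.0, -0.597, 0.802, 0.0]
wrist_force: [-0.0, -0.1, 0.1]
opening: 0.998
```

```bash
python3 - <<'E'
from snap import *
from geo import *
from plan import plan
o,rgb,d,p=snap('wrist','w1')
P=cloud(d,p,o);Z=P[...,2]
hsv=cv2.cvtColor(rgb,cv2.COLOR_RGB2HSV)
print(p['tool_from_camera'].round(3))
m=((Z>.13)&(Z<.16)&(hsv[...,0]<22)&(hsv[...,1]>90)).astype(np.uint8)
for c in cv2.findContours(m,cv2.RETR_EXTERNAL,cv2.CHAIN_APPROX_NONE)[0]:
    if cv2.contourArea(c)>500:
        w=onplane(c.reshape(-1,2),.143,p,o)[:,:2].astype(np.float32)*1000
        print(cv2.minAreaRect(w),np.median(Z[m>0]),c.reshape(-1,2).min(0),c.reshape(-1,2).max(0))
plan([.553,.132,.134],73.3)
E
```

```text
[[ 1.     0.001  0.     0.002]
 [-0.001  0.954  0.299 -0.076]
 [-0.    -0.299  0.954 -0.163]
 [ 0.     0.     0.     1.   ]]
((553.0651245117188, 131.0325927734375), (32.311363220214844, 60.45220947265625), 74.13238525390625) 0.14175575436950727 [259 170] [293 231]
t 2.27 pos [0.5525 0.13   0.25  ] yaw -106.52 open 1.002 F [0.4 0.1 0.7] q6 1.88
shift cm in tool axes [-2.10e-01  1.00e-02  1.16e+01] tool z [-0.001  0.    -1.   ]
  yaw to 73.3 turn -3.138
  yaw to -106.7 turn 0.003
  yaw to 253.3 turn 0.003
```

View pics/w1.png

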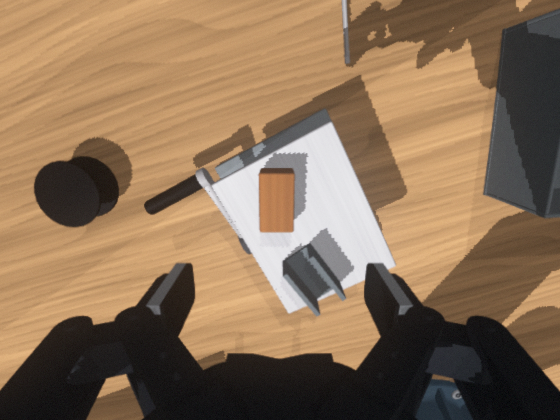

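Wood seen at pixels (259–293, 170–231), measured at (0.553, 0.131), within 1 mm of the top view. The jaws are aligned, so I'll go down and grip.

{"fn": "servo_tool", "kwargs": {"increments": "-0.12 0 4 0 1;0 0 4 0 1;0 0 2.5 0 1;0 0 1.1 0 1;0 0 0 0 1;0 0 0 0 0;0 0 0 0 0;0 0 0 0 0;0 0 0 0 0;0 0 0 0 0"}}

```text
time_s: 3.52
eef_pos: [0.5532, 0.1311, 0.1345]
eef_rot: [0.0, -0.597, 0.802, -0.0]
wrist_force: [-0.2, -0.0, 0.9]
opening: -0.006
```

The opening reads fully shut, so the grip seems to have missed or slipped. Looking.

```bash
python3 - <<'E'
from snap import *
snap('wrist','w2'); snap('scene','s2')
import cv2,numpy as np
a=cv2.imread('pics/w2.png');b=cv2.imread('pics/s2.png')[100:260,200:400]
b=cv2.resize(b,None,fx=2.6,fy=2.6)
cv2.imwrite('pics/s2c.png',b)
E
```

```text
(no output)
```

View pics/w2.png

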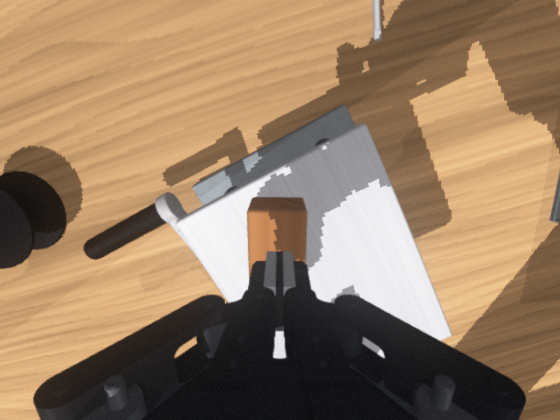

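View pics/s2c.png

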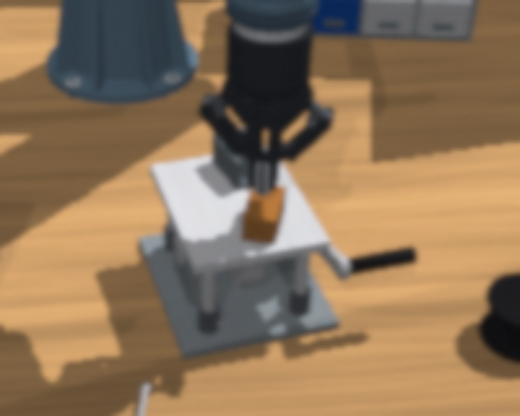

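```bash
python3 - <<'E'
from geo import *
o,rgb,d,p=pickle.load(open('w2.pkl','rb'))
P=cloud(d,p,o);Z=P[...,2]
hsv=cv2.cvtColor(rgb,cv2.COLOR_RGB2HSV)
m=((Z>.125)&(Z<.165)&(hsv[...,0]<22)&(hsv[...,1]>90))
m[:190]=0
Q=P[m]; print(len(Q),Q.min(0),Q.max(0),np.percentile(Z[m],[5,50,95]))
for v in range(195,275,6): print(v,P[v,277].round(4),rgb[v,277], P[v,256].round(4))
c=max(cv2.findContours(m.astype(np.uint8),cv2.RETR_EXTERNAL,cv2.CHAIN_APPROX_NONE)[0],key=cv2.contourArea)
print(o['eef_pos'],np.degrees(1)*0)
ed=m&(Z>.139)
w=P[ed][:,:2]; M=R.from_quat(np.roll(o['eef_rot'],-1)).as_matrix()
t=(P[ed]-o['eef_pos'])@M*1000; print('tool coords of top',np.percentile(t,[1,50,99],axis=0).round(1))
E
```

```text
3150 [0.54430264 0.10784898 0.12533556] [0.58394827 0.150469   0.16178616] [0.13183323 0.14163515 0.14271805]
195 [0.5802 0.1226 0.1117] [146 146 148] [0.5842 0.1357 0.112 ]
201 [0.5796 0.1227 0.1239] [90 67 54] [0.5834 0.1349 0.1244]
207 [0.5793 0.1227 0.1359] [90 65 50] [0.583  0.1341 0.1365]
213 [0.5777 0.1232 0.1417] [115  78  54] [0.5812 0.1342 0.1425]
219 [0.5745 0.1241 0.1423] [115  80  55] [0.5777 0.1354 0.1419]
225 [0.571  0.1252 0.142 ] [124  87  59] [0.5744 0.1365 0.1422]
231 [0.5674 0.1263 0.1416] [119  83  58] [0.5711 0.1376 0.1424]
237 [0.564  0.1273 0.1418] [117  79  57] [0.5671 0.139  0.141 ]
243 [0.5597 0.1286 0.1402] [117  82  57] [0.564  0.1399 0.1421]
249 [0.5569 0.1295 0.1421] [127  89  61] [0.5607 0.1409 0.1428]
255 [0.5633 0.1274 0.1635] [50 46 46] [0.5564 0.1424 0.1414]
261 [0.5633 0.1273 0.1701] [45 41 44] [0.5534 0.1433 0.1427]
267 [0.5628 0.1275 0.1751] [47 42 44] [0.5624 0.1383 0.1686]
273 [0.5631 0.1273 0.1812] [44 43 43] [0.5621 0.138  0.1742]
[0.55315152 0.13107148 0.13447804] 0.0
tool coords of top [[-16.  -27.7  -8.7]
 [ -0.6 -14.2  -7.3]
 [ 16.2   5.7  -5.3]]
```

The block has not moved; the shut fingertips appear at z≈0.16, above its top at 0.142. That disagrees with the stated "17 mm ahead of the TCP", so I'll measure the fingertips in the tool frame from both wrist pictures.

```bash
python3 - <<'E'
from geo import *
for f in ('w1','w2'):
    o,rgb,d,p=pickle.load(open(f+'.pkl','rb'))
    T=p['tool_from_camera']; h,w=d.shape; v,u=np.mgrid[:h,:w]
    un=cv2.undistortPoints(np.c_[u.ravel(),v.ravel()].astype(float).reshape(-1,1,2),p['mtx'],p['distortion']).reshape(-1,2)
    C=np.c_[un,np.ones(len(un))]*d.reshape(-1,1)
    t=(C@T[:3,:3].T+T[:3,3])*1000
    near=(d.ravel()<.175)&(d.ravel()>0)
    print(f,'near range',d[d>0].min(), 'n',near.sum())
    q=t[near]; uv=np.c_[u.ravel(),v.ravel()][near]
    for sgn in (1,-1):
        k=q[:,0]*sgn>0; i=np.argsort(-q[k][:,2])[:6]; print(q[k][i].round(1).tolist(),uv[k][i].tolist())
    print(T.round(4).tolist())
E
```

```text
w1 near range 0.05554006 n 46200
[[44.6, -1.5, -32.8], [44.7, 0.7, -33.1], [44.7, 0.1, -33.1], [44.4, 3.3, -33.4], [44.6, 5.0, -33.4], [44.5, -0.7, -33.5]] [[365, 275], [365, 279], [365, 278], [364, 284], [364, 287], [365, 277]]
[[-41.4, 0.1, -33.1], [-41.3, -1.1, -33.3], [-41.3, -5.6, -33.3], [-41.3, 5.1, -33.4], [-41.6, 8.5, -33.6], [-41.1, -1.9, -33.6]] [[193, 278], [193, 276], [192, 268], [194, 287], [194, 293], [193, 275]]
[[1.0, 0.0008, 0.0005, 0.0016], [-0.0009, 0.9542, 0.299, -0.076], [-0.0002, -0.299, 0.9542, -0.1629], [0.0, 0.0, 0.0, 1.0]]
w2 near range 0.05512066 n 50097
[[2.8, -28.0, 5.1], [5.7, -28.1, 4.9], [4.6, -27.5, 4.8], [8.1, -27.5, 4.8], [1.0, -27.6, 4.5], [2.8, -27.6, 4.5]] [[281, 203], [286, 203], [284, 204], [290, 204], [278, 204], [281, 204]]
[[-8.5, -27.9, 5.4], [-4.3, -28.0, 5.1], [-3.2, -27.4, 5.0], [-15.0, -27.4, 4.9], [-9.1, -27.5, 4.8], [-0.8, -27.5, 4.6]] [[262, 203], [269, 203], [271, 204], [251, 204], [261, 204], [275, 204]]
[[1.0, 0.0008, 0.0005, 0.0016], [-0.0009, 0.9542, 0.299, -0.076], [-0.0002, -0.299, 0.9542, -0.1629], [0.0, 0.0, 0.0, 1.0]]
```

```bash
python3 - <<'E'
import cv2
a=cv2.imread('pics/s2.png')[130:230,240:340]
cv2.imwrite('pics/s2d.png',cv2.resize(a,None,fx=6,fy=6,interpolation=cv2.INTER_CUBIC))
E
```

```text
(no output)
```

View pics/s2d.png

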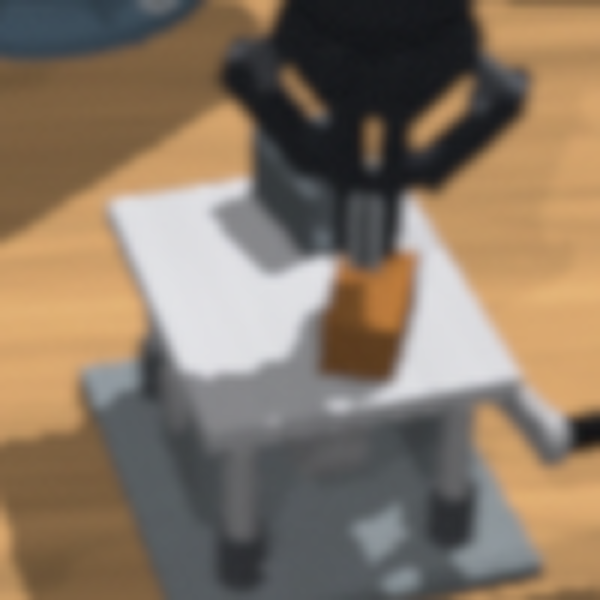

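Open tips measure at tool z = −33 mm (x ±43, so the full 86 mm opening checks out). Shut they should be near −20 mm, and the scene view also shows them above the block. So the real fingertips stand about 37 mm behind where the text puts them; I'll use the measured offset. A TCP z of about 0.098 puts the shut tips about 5 mm above the table.

{"fn": "servo_tool", "kwargs": {"increments": "0 0 -1 0 1;0 0 0 0 1;0 0 0 0 1;0 0 0 0 1;0 0 0 0 1;0 0 1.5 0 1;0 0 1.5 0 1;0 0 1.6 0 1;0 0 0 0 1"}}

```text
time_s: 4.75
eef_pos: [0.5514, 0.131, 0.096]
eef_rot: [-0.002, -0.597, 0.803, 0.001]
wrist_force: [-0.1, 0.3, 0.6]
opening: 1.001
```

{"fn": "servo_tool", "kwargs": {"increments": "0 0 0 0 0;0 0 0 0 0;0 0 0 0 0;0 0 0 0 0;0 0 0 0 0"}}

```text
time_s: 5.38
eef_pos: [0.5536, 0.1311, 0.0992]
eef_rot: [0.001, -0.597, 0.802, -0.0]
wrist_force: [-2.3, 0.6, 5.6]
opening: 0.383
```

Gripped: opening .383 is 33 mm against 34 mm of wood. Lift and carry to the +x side of the bin.

{"fn": "servo_tool", "kwargs": {"increments": "0 0 -2 0 0;0 0 -4 0 0;0 0 -4 0 0;2.5 -1 -1 0 0;4.75 -1.6 0 0 0;4.75 -1.6 0 0 0;4.75 -1.6 0 0 0"}}

```text
time_s: 6.25
eef_pos: [0.5602, -0.0474, 0.2082]
eef_rot: [-0.0, -0.597, 0.802, 0.0]
wrist_force: [0.9, 0.4, -1.0]
opening: 0.387
```

```bash
python3 - <<'E'
from snap import *
from plan import plan
snap('wrist','w3')
plan([.572,-.271,.2])
E
```

```text
t 6.3 pos [ 0.5605 -0.0535  0.2082] yaw -106.93 open 0.383 F [ 0.8 -4.8 -0. ] q6 1.56
shift cm in tool axes [20.47 -7.44  0.91] tool z [ 0.    -0.004 -1.   ]
```

View pics/w3.png

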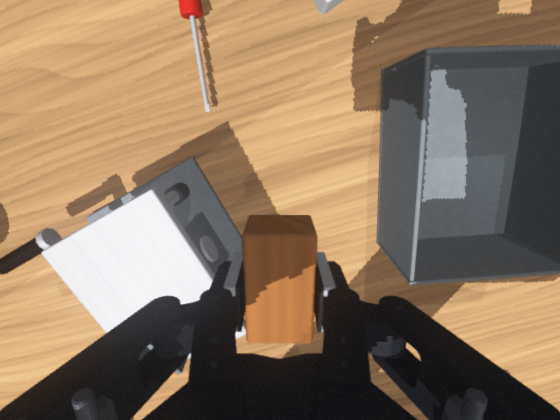

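The wrist view shows the wood held squarely between the pads at (280,280) and the bin to the right at (380–560, 45–285). Continue into the bin.

{"fn": "servo_tool", "kwargs": {"increments": "5.15 -1.85 0 0 0;5.15 -1.85 0 0 0;5.15 -1.85 0 0 0;5.15 -1.85 0 0 0;0 0 5 0 0;0 0 5 0 0;0 0 5 0 0;0 0 0 0 0;0 0 0 0 0"}}

```text
time_s: 7.42
eef_pos: [0.573, -0.2652, 0.0601]
eef_rot: [0.0, -0.597, 0.802, -0.001]
wrist_force: [-0.2, -1.2, 0.2]
opening: 0.385
```

{"fn": "servo_tool", "kwargs": {"increments": "0 0 0 0 1;0 0 0 0 1;0 0 0 0 1;0 0 0 0 1;0 0 -5 0 1;0 0 -5 0 1;0 0 -5 0 1;0 0 0 0 1"}}

```text
time_s: 8.43
eef_pos: [0.5746, -0.2664, 0.2143]
eef_rot: [0.002, -0.597, 0.802, -0.005]
wrist_force: [0.0, 0.1, -0.7]
opening: 1.001
```

```bash
python3 - <<'E'
from snap import *
from plan import plan
snap('wrist','w4');snap('top','t4')
plan([.456,.118,.2],109.7)
E
```

```text
t 8.53 pos [ 0.572  -0.2647  0.2087] yaw -106.74 open 1.001 F [-0.2  0.2 -0.7] q6 1.24
shift cm in tool axes [-33.3   22.13   0.84] tool z [ 0.001 -0.    -1.   ]
  yaw to 109.7 turn 2.506
  yaw to -70.3 turn -0.636
  yaw to 289.7 turn -0.636
```

View pics/w4.png

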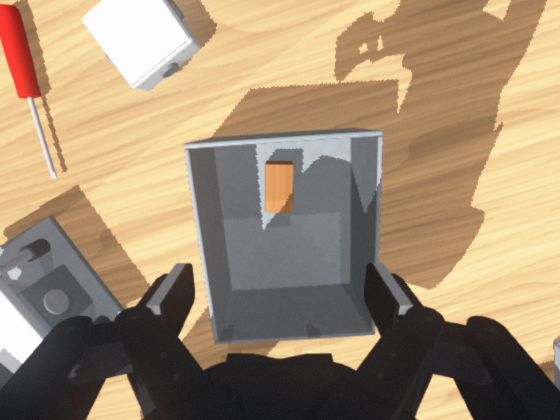

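View pics/t4.png

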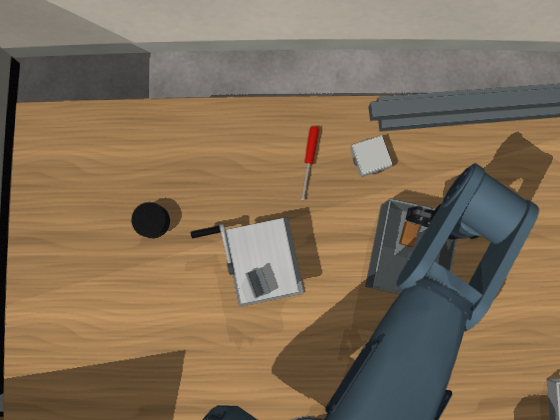

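Wood lies in the bin (wrist view (279,187)). The duct is unmoved at (262,280) in the top view.

{"fn": "servo_tool", "kwargs": {"increments": "-4.76 3.16 0 0 1;-4.76 3.16 0 0 1;-4.76 3.16 0 0 1;-4.76 3.16 0 0 1;-4.76 3.16 0 0 1;-4.76 3.16 0 0 1;-4.76 3.16 0 0 1;0 0 0 -0.159 1;0 0 0 -0.159 1;0 0 0 -0.159 1"}}

```text
time_s: 9.78
eef_pos: [0.4546, 0.1185, 0.2062]
eef_rot: [0.001, 0.771, -0.637, -0.002]
wrist_force: [0.2, -0.2, -1.0]
opening: 1.002
```

{"fn": "servo_tool", "kwargs": {"increments": "0 0 0 -0.159 1;0 0 0 0 1;0 0 0 0 1"}}

```text
time_s: 10.15
eef_pos: [0.4555, 0.1182, 0.2073]
eef_rot: [0.001, 0.817, -0.577, -0.001]
wrist_force: [0.7, -0.3, -0.4]
opening: 1.001
```

```bash
python3 - <<'E'
from snap import *
from geo import *
from plan import plan
o,rgb,d,p=snap('wrist','w5')
P=cloud(d,p,o);Z=P[...,2]
m=(Z>.138)&(Z<.155)&(abs(P[...,0]-.456)<.06)&(abs(P[...,1]-.118)<.06)
w=P[m][:,:2].astype(np.float32)*1000
print(m.sum(),cv2.minAreaRect(w),np.median(Z[m]))
plan([.456,.118,.098],109.7)
E
```

```text
1007 ((454.0968933105469, 118.96978759765625), (62.147544860839844, 38.1625862121582), 20.057697296142578) 0.1458316984669852
t 10.2 pos [0.4556 0.1181 0.2076] yaw -70.45 open 1.001 F [-0.8 -0.   0.3] q6 1.23
shift cm in tool axes [ 0.03 -0.05 10.96] tool z [-0.002  0.    -1.   ]
  yaw to 109.7 turn 3.139
  yaw to -70.3 turn -0.003
  yaw to 289.7 turn -0.003
```

View pics/w5.png

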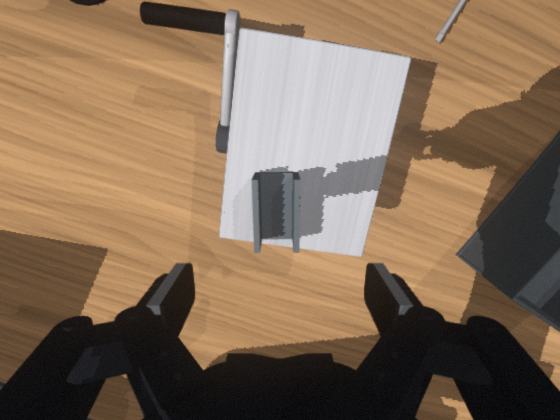

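Duct at pixels (252–300, 172–252) measures 62x38 mm at (0.454, 0.119), yaw 20°, so it is aligned. Go down and grip.

{"fn": "servo_tool", "kwargs": {"increments": "0 0.1 4 0 1;0 0 4 0 1;0 0 2 0 1;0 0 0.9 0 1;0 0 0 0 1;0 0 0 0 0;0 0 0 0 0;0 0 0 0 0;0 0 0 0 0;0 0 0 0 0"}}

```text
time_s: 11.45
eef_pos: [0.4557, 0.1179, 0.1003]
eef_rot: [-0.0, 0.818, -0.576, 0.0]
wrist_force: [-1.4, 0.2, 5.7]
opening: 0.432
```

{"fn": "servo_tool", "kwargs": {"increments": "0 0 -2 0 0;0 0 -4 0 0;0 0 -4 0 0;0 0 -1 0 0;0 0 0 0 0"}}

```text
time_s: 12.08
eef_pos: [0.4553, 0.1178, 0.2095]
eef_rot: [-0.0, 0.818, -0.576, 0.0]
wrist_force: [-0.9, -0.2, -0.6]
opening: 0.432
```

```bash
python3 - <<'E'
from snap import *
from plan import plan
snap('wrist','w6')
plan([.484,-.251,.208])
E
```

```text
t 12.12 pos [0.4546 0.1178 0.2084] yaw -70.3 open 0.434 F [ 0.2  0.8 -0.5] q6 1.23
shift cm in tool axes [35.72  9.66  0.04] tool z [-0.001 -0.    -1.   ]
```

View pics/w6.png

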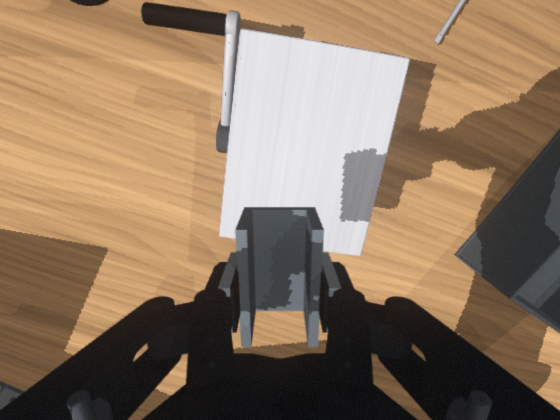

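Duct held at (280,275). Carry it to the bin's −x side.

{"fn": "servo_tool", "kwargs": {"increments": "5.1 1.38 0 0 0;5.1 1.38 0 0 0;5.1 1.38 0 0 0;5.1 1.38 0 0 0;5.1 1.38 0 0 0;5.1 1.38 0 0 0;5.1 1.38 0 0 0;0 0 5 0 0;0 0 5 0 0;0 0 5 0 0"}}

```text
time_s: 13.38
eef_pos: [0.483, -0.25, 0.0558]
eef_rot: [-0.0, 0.817, -0.576, -0.002]
wrist_force: [1.0, 0.1, -0.2]
opening: 0.432
```

{"fn": "servo_tool", "kwargs": {"increments": "0 0 0 0 0;0 0 0 0 1;0 0 0 0 1;0 0 0 0 1;0 0 0 0 1;0 0 -5 0 1;0 0 -5 0 1;0 0 -5 0 1;0 0 0 0 1"}}

```text
time_s: 14.5
eef_pos: [0.4871, -0.2528, 0.215]
eef_rot: [0.0, 0.818, -0.576, 0.005]
wrist_force: [-0.3, -0.4, -0.5]
opening: 1.0
```

```bash
python3 - <<'E'
from snap import *
from plan import plan
snap('wrist','w7')
plan([.579,.253,.2],11)
E
```

```text
t 14.55 pos [ 0.4857 -0.2517  0.212 ] yaw -70.29 open 0.999 F [-0.3  0.6 -0.5] q6 0.53
shift cm in tool axes [-44.37 -25.8    1.07] tool z [ 0.004 -0.003 -1.   ]
  yaw to 11 turn -1.419
  yaw to -169 turn 1.723
  yaw to 191 turn 1.723
```

View pics/w7.png

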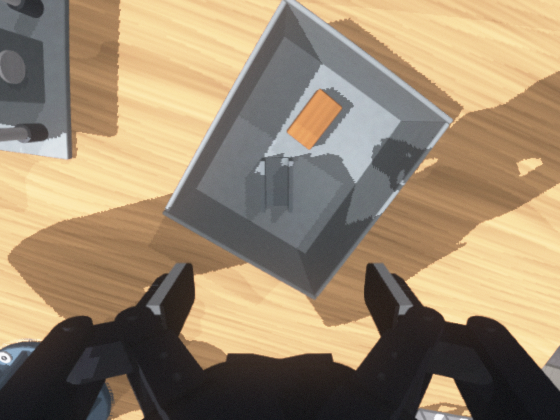

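Both offcuts lie in the bin (wood at (315,118), duct at (278,185)). Next, go above the lever handle and turn the jaws to the stand's x direction.

{"fn": "servo_tool", "kwargs": {"increments": "-4.98 -2.88 0 0 1;-4.98 -2.88 0 0 1;-4.98 -2.88 0 0 1;-4.98 -2.88 0 0 1;-4.98 -2.88 0 0 1;-4.98 -2.88 0 0 1;-4.98 -2.88 0 0 1;-4.98 -2.88 0 0 1;-4.98 -2.88 0 0 1;0 0 0 -0.177 1"}}

```text
time_s: 15.8
eef_pos: [0.576, 0.2624, 0.2069]
eef_rot: [0.001, 0.867, -0.498, -0.001]
wrist_force: [-0.7, -0.8, 0.2]
opening: 0.999
```

{"fn": "servo_tool", "kwargs": {"increments": "0 0 0 -0.177 1;0 0 0 -0.177 1;0 0 0 -0.177 1;0 0 0 -0.177 1;0 0 0 -0.177 1;0 0 0 -0.177 1;0 0 0 -0.177 1;0 0 0 0 1;0 0 0 0 1"}}

```text
time_s: 16.92
eef_pos: [0.577, 0.2584, 0.2084]
eef_rot: [0.0, 0.996, 0.093, -0.001]
wrist_force: [-0.1, 0.0, -0.9]
opening: 0.999
```

```bash
python3 - <<'E'
from snap import *
from geo import *
from plan import plan
o,rgb,d,p=snap('wrist','w8')
P=cloud(d,p,o);Z=P[...,2]
print(np.percentile(Z[200:300,240:320],[5,50,95]))
m=((rgb.max(2)<70)&(Z>.06)&(Z<.11)&(abs(P[...,0]-.58)<.06)&(abs(P[...,1]-.25)<.06)).astype(np.uint8)
c=max(cv2.findContours(m,cv2.RETR_EXTERNAL,cv2.CHAIN_APPROX_NONE)[0],key=cv2.contourArea)
w=onplane(c.reshape(-1,2),.085,p,o)[:,:2].astype(np.float32)*1000
print(cv2.minAreaRect(w),np.percentile(Z[m>0],[5,50,95]))
t=(Z>.106)&(Z<.12)&(P[...,0]<.65); t[330:]=0
plan([.5788,.2565,.06],11)
E
```

```text
[-0.00147397  0.00846853  0.11215433]
((579.1795043945312, 248.9584503173828), (16.719959259033203, 74.95979309082031), 11.260858535766602) [0.08439072 0.08873507 0.09058661]
t 16.98 pos [0.5771 0.2584 0.2086] yaw 10.67 open 1.001 F [ 0.4  0.5 -0.7] q6 0.05
shift cm in tool axes [ 0.15  0.22 14.86] tool z [-0.001 -0.    -1.   ]
  yaw to 11 turn -0.006
  yaw to -169 turn 3.136
  yaw to 191 turn 3.136
```

View pics/w8.png

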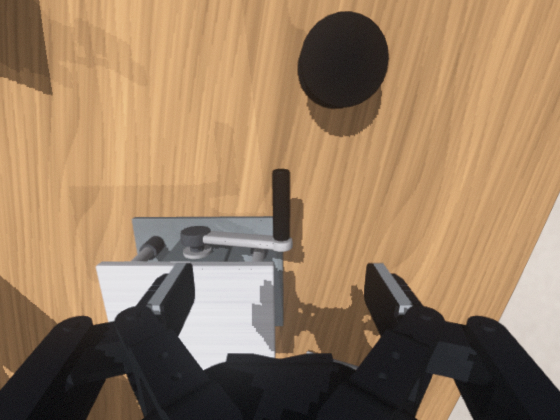

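Handle at pixels (273–290, 170–240) measures 75x17 mm centred at (0.579, 0.249), with top at 0.091 as it must be. Go down so the pads straddle it about 8 mm towards the free end, then close.

{"fn": "servo_tool", "kwargs": {"increments": "0.1 0.19 4 0 1;0 0 4 0 1;0 0 4 0 1;0 0 3 0 1;0 0 1.5 0 1;0 0 0 0 1;0 0 0 0 1"}}

```text
time_s: 17.85
eef_pos: [0.58, 0.2571, 0.0459]
eef_rot: [-0.0, 0.996, 0.094, 0.001]
wrist_force: [-0.4, -0.5, -0.2]
opening: 0.999
```

{"fn": "servo_tool", "kwargs": {"increments": "0 0 0 0 0;0 0 0 0 0;0 0 0 0 0;0 0 0 0 0;0 0 0 0 0;0 0 0 0 0"}}

```text
time_s: 18.6
eef_pos: [0.5788, 0.2568, 0.0446]
eef_rot: [0.0, 0.996, 0.094, -0.0]
wrist_force: [-1.1, 0.0, 3.8]
opening: 0.189
```

```bash
python3 - <<'E'
from snap import *
from plan import plan
import cv2
snap('wrist','w9');o,r,d,p=snap('scene','s9')
cv2.imwrite('pics/s9c.png',cv2.resize(r[120:260,240:420,::-1],None,fx=4,fy=4,interpolation=cv2.INTER_CUBIC))
plan([.5788,.2565,.043],11)
E
```

```text
t 18.7 pos [0.5789 0.2569 0.0446] yaw 10.83 open 0.188 F [-2.2  0.2  3.7] q6 0.04
shift cm in tool axes [-0.01  0.03  0.16] tool z [ 0. -0. -1.]
  yaw to 11 turn -0.003
  yaw to -169 turn 3.139
  yaw to 191 turn 3.139
```

View pics/w9.png

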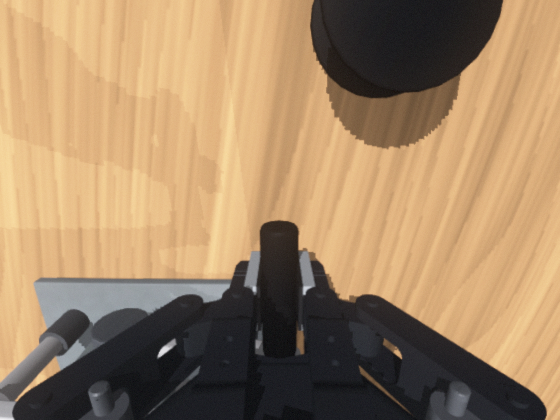

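View pics/s9c.png

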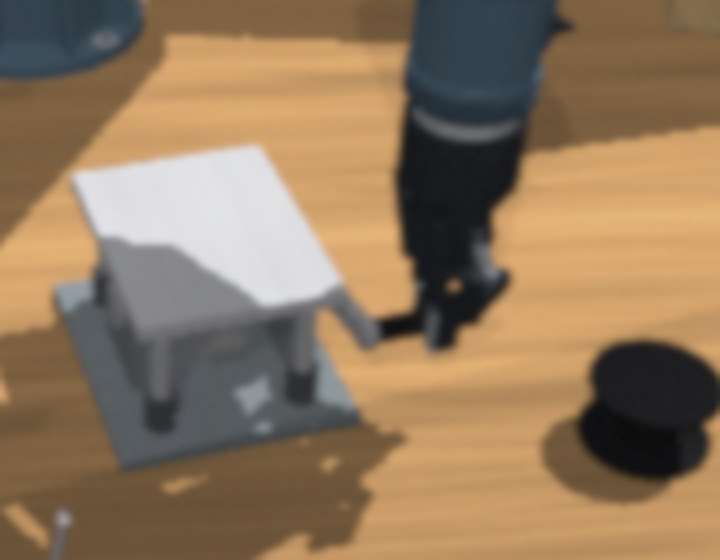

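Opening .188 is about 16–18 mm, so the handle is between the pads (wrist view (280,290)). Swing the first half of the arc.

{"fn": "servo_tool", "kwargs": {"increments": "-0.38 0 -1.29 0 0;-0.55 0 -1.23 0 0;-0.72 0 -1.15 0 0;-0.86 0 -1.04 0 0;-0.99 0 -0.91 0 0;0 0 0 0 0"}}

```text
time_s: 19.45
eef_pos: [0.544, 0.25, 0.1015]
eef_rot: [0.0, 0.996, 0.094, 0.0]
wrist_force: [3.8, 0.8, -3.9]
opening: 0.188
```

```bash
python3 - <<'E'
from snap import *
from plan import plan
import cv2
o,r,d,p=snap('scene','s10')
cv2.imwrite('pics/s10c.png',cv2.resize(r[120:260,240:420,::-1],None,fx=4,fy=4,interpolation=cv2.INTER_CUBIC))
plan([.4836,.238,.121],11)
E
```

```text
t 19.5 pos [0.5444 0.2501 0.1011] yaw 10.84 open 0.189 F [ 3.6  0.1 -2.1] q6 0.04
shift cm in tool axes [-6.19  0.05 -1.99] tool z [ 0.001 -0.    -1.   ]
  yaw to 11 turn -0.003
  yaw to -169 turn 3.139
  yaw to 191 turn 3.139
```

View pics/s10c.png

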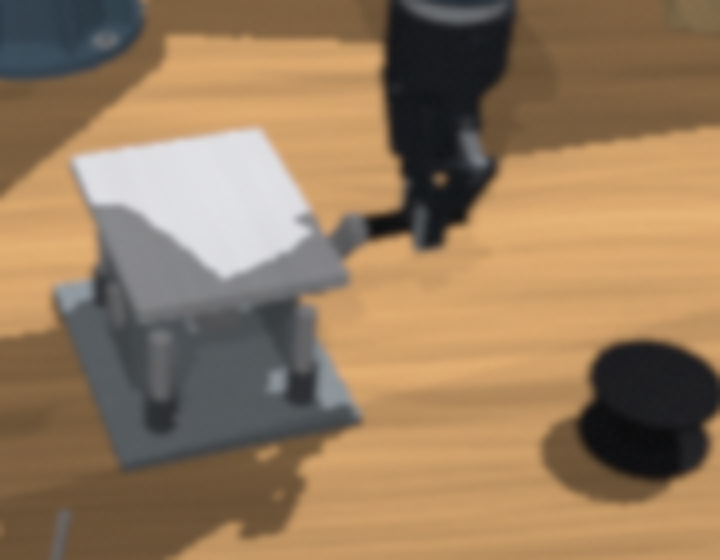

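The lever follows (arm end at (350,235) in the crop) and the table is rising; forces are a few newtons. Second half.

{"fn": "servo_tool", "kwargs": {"increments": "-1.11 0 -0.77 0 0;-1.2 0 -0.61 0 0;-1.27 0 -0.45 0 0;-1.32 0 -0.27 0 0;-1.35 0 -0.09 0 0;0 0 0 0 0;0 0 0 0 0"}}

```text
time_s: 20.38
eef_pos: [0.4843, 0.2385, 0.1231]
eef_rot: [0.0, 0.996, 0.094, 0.001]
wrist_force: [5.2, -0.8, -0.9]
opening: 0.189
```

```bash
cat > chk.py <<'E'
from snap import *
from geo import *
from plan import plan
import sys
t=sys.argv[1]
o,r,d,p=snap('scene','s'+t)
cv2.imwrite(f'pics/s{t}c.png',cv2.resize(r[100:260,240:420,::-1],None,fx=3.7,fy=3.7,interpolation=cv2.INTER_CUBIC))
o,rgb,d,p=snap('top','t'+t); P=cloud(d,p);Z=P[...,2]
c,s=np.cos(.193),np.sin(.193)
q=P[...,:2]-np.array([.509,.110]); x=q@[c,s]; y=q@[-s,c]
m=(abs(x)<.08)&(abs(y)<.06)&(Z>.1)&(Z<.16); print('table z top cam: median',np.median(Z[m]).round(4),m.sum())
o0,_,d0,p0=pickle.load(open('top0.pkl','rb')); Z0=cloud(d0,p0)[...,2]
m0=m&(Z0>.108)&(Z0<.118); print('before, same pixels',np.median(Z0[m0]).round(4),'rise',np.median((Z-Z0)[m0]).round(4))
plan([.4836,.238,.121],11)
E
python3 chk.py 11
```

```text
table z top cam: median 0.1317 3483
before, same pixels 0.1123 rise 0.0192
t 20.48 pos [0.4845 0.2385 0.1231] yaw 10.82 open 0.185 F [ 4.6 -0.8 -0.3] q6 0.05
shift cm in tool axes [-0.1   0.04  0.21] tool z [ 0.002  0.    -1.   ]
  yaw to 11 turn -0.003
  yaw to -169 turn 3.138
  yaw to 191 turn 3.138
```

View pics/s11c.png

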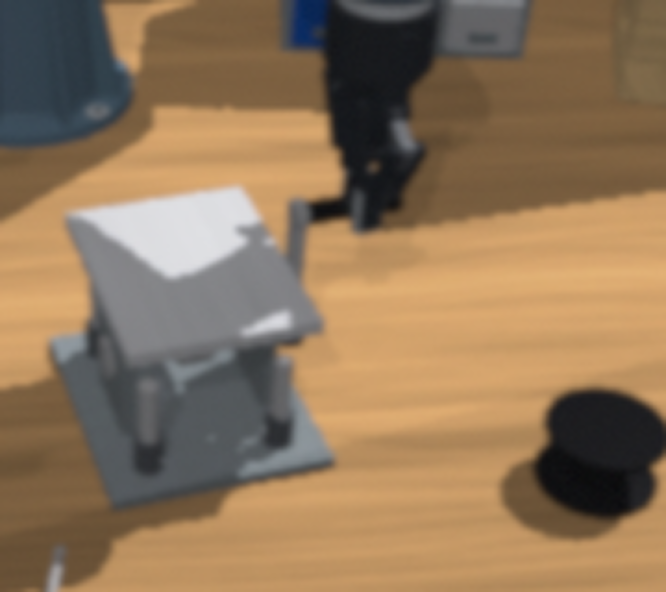

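View pics/t11.png

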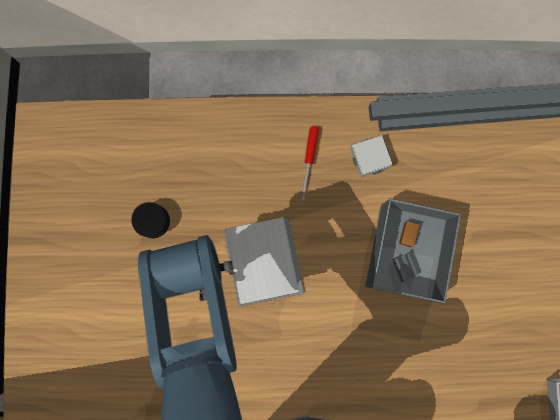

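The scene crop shows the arm vertical at x≈298. The table rose 19.2 mm by depth, and the 4.6 N spring force is now almost purely horizontal, as it must be with the arm upright. Both offcuts sit in the bin at (411,233) and (405,265), and the bystanders are at their old pixels. One short hold to check it stays still, then hand in.

{"fn": "servo_tool", "kwargs": {"increments": "0 0 0 0 0;0 0 0 0 0;0 0 0 0 0;0 0 0 0 0;0 0 0 0 0;0 0 0 0 0"}}

```text
time_s: 21.22
eef_pos: [0.4845, 0.2385, 0.1231]
eef_rot: [-0.0, 0.996, 0.094, 0.001]
wrist_force: [4.9, -0.8, -0.8]
opening: 0.187
```

```bash
python3 chk.py 12; python3 - <<'E'
import pickle,numpy as np,cv2
a=pickle.load(open('top0.pkl','rb'))[1].astype(int);b=pickle.load(open('t12.pkl','rb'))[1].astype(int)
for n,(x0,x1,y0,y1) in dict(reel=(125,178,195,245),screw=(295,325,120,200),box=(345,400,130,182)).items():
    print(n,np.abs(a-b)[y0:y1,x0:x1].max(2).__gt__(60).sum())
E
```

```text
table z top cam: median 0.1315 3490
before, same pixels 0.1123 rise 0.0191
t 21.32 pos [0.4846 0.2385 0.1231] yaw 10.82 open 0.189 F [5.8 0.3 0.4] q6 0.05
shift cm in tool axes [-0.11  0.04  0.21] tool z [ 0.002  0.    -1.   ]
  yaw to 11 turn -0.003
  yaw to -169 turn 3.138
  yaw to 191 turn 3.138
reel 0
screw 6
box 0
```

```bash
python3 -c "
from bench import ctrl
print(ctrl.hand_in())"
```

```text
the job is handed in; nothing more can be done
None
```

I put the wood and duct offcuts in the scrap bin. Then I turned the cam lever by its handle until the arm stood upright, and I handed the job in at about 21 s while still holding it there.

**Last checks:**
- **Lift table:** it stood 19.1–19.2 mm above rest by depth; the most it can rise is 19.5 mm.
- **Lever:** the arm looked vertical in the scene view, and the spring force of about 5 N was almost purely horizontal. The pose did not change over 0.75 s, and the opening of .19 fits the handle between the pads. I did not measure the lever angle directly; the travel put it within about 0.02 rad of upright.
- **Offcuts and bystanders:** both offcuts were seen lying in the bin, and the switch box, screwdriver and reel had not moved in the top view.

**What failed or disagreed:** the first grip on the wood closed just above it. The wrist camera showed the fingertips about 37 mm farther back than the robot description says. I used the measured offset from then on, and every later grip held.

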